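# Tighten the lens retainer of a bench magnifier

### The arm

A 7-joint arm with a two-finger parallel gripper is mounted at the origin on the work surface. World frame = base frame: x ahead of the robot, y to its left, z up, the work surface at z = 0. Lengths are in m, angles in rad, forces in N, time in s.
With the tool pointing down it reaches from about 0.35 to 0.9 m from the base axis. Payload 19.9 kg.
Tool frame: the origin (TCP) lies between the finger pads; the fingertips stand 19 mm ahead of it and the grasp point (between the pads) is the TCP; z points along the fingers, y is the line along which they close (so a half turn about z gives the same grasp; the last joint's range is limited). The gripper opens to 94 mm and grips with 3 to 60 N. Pads are 16 mm wide; open, the fingers measure 119 mm over their backs; the gripper's body (75 mm by 177 mm) begins 78 mm behind the grasp point.
Start: joints at [1.258, 0.417, -0.01, 1.614, 0.005, 1.111, -0.053], TCP at [0.167, -0.602, 0.224] pointing down, gripper open.
Joint ranges: [-2.81, 2.81], [-0.39, 2.02], [-1.27, 1.25], [0.06, 2.57], [-1.19, 4.33], [0.19, 2], [-2.82, 2.82]. Speed limits (rad/s): [1.89, 1.89, 2.39, 2.39, 3.01, 3.01, 3.01].

### API

Orientations are given as a 3x3 rotation matrix whose columns are the frame's x, y, z axes.
In Python, from rig import robot gives the robot as it stands. Calls block until the motion is done:
- robot.move_ptp(position, orientation): joint-space move of the TCP to a pose.
- robot.move_linear(position, velocity=0.15, frame=None, threshold=None): straight line of the TCP; frame=None keeps the orientation; velocity is the mean speed in m/s. With threshold (N) it stops when the force on the tool has changed by that much, and returns True; else False.
- robot.goto_joints(angles): joint-space move.
- robot.gripper_to(opening): finger opening in m; the grip force is fixed at half the most; returns when the fingers have stopped.
- robot.pause(seconds).
- robot.ik(position, orientation): joint angles nearest the present ones, or None.
- robot.get_state(): the state.
- robot.grab_frame(name): name is "scene" or "top" or "wrist"; returns the picture (480x640x3 uint8, red, green, blue); there is no depth.
- robot.camera_info(name): a dict with "fx", "fy", "cx", "cy" (pixels), "rvec" (rotation vector, rad) and "tvec" (3), from world to camera coordinates, as OpenCV has them. Camera axes: x right, y down, z forward; pixel columns grow to the right and rows downward; lengths in m; the calibration is good to about 2 mm. The wrist camera is an equidistant fisheye: a pixel r from the principal point sees the ray r / f radians off the axis. A picture is of the moment at which its call begins: read the wrist's pose just before it. camera_info takes no time and is no camera call; for the wrist camera it gives the pose at the moment of the call.
A pose or a line that the arm cannot do raises robot.PlanningError and nothing moves.
- robot.sign_off(): hands the job in; it is judged then, once.
The state is a dict: "time": time; "qpos": joint angles; "joint_vel": joint speeds; "effort": joint torques, N m; "ee_pos": TCP position; "tool_rot": TCP orientation; "force": force on the tool from outside, world axes, zero at the start; "moment": the same for the moment, N m; "opening": finger opening in m; "grasp_force": force on a finger pad.
Only numpy, scipy, OpenCV 4.12 (cv2) and the standard library are available. Lean on these libraries where they do the work, as an engineer would, in place of code of your own. Each camera call takes 0.05 s, during which the arm holds its last target. There are 200 camera calls.

### The job

The lens of the bench magnifier has been put back but its retainer ring is still loose. Take the pin spanner that fits the ring (not your fingers), engage both pins squarely in the ring's two holes, and turn the ring clockwise, as seen facing the lens, until it is fully home against its stop. Then set the spanner upright back in the groove of its wooden rest, clear of the other spanner, and let go; leave the other spanner, the bottle, the jar and the funnel where they are.

Things in the scene. Friction and masses are not known exactly. Their poses are not given: they have to be found in the camera images.
- ring (a joint): Angle of the lens retainer ring (rad). Grows as the ring turns clockwise seen facing the lens; fully home, at its hard stop, is 1.30; it starts between 0.1 and 0.6. It turns against steady friction of about 0.2 N m and stays where left. When home, the black line on the ring meets the black line on the white rim.
- ring_face (a point): Centre of the outer face of the plain aluminium retainer ring: 94 mm outer, 50 mm inner diameter, 10 mm thick, 131 mm above the table. z = lens axis, out of the face, leaning 31 degrees from vertical. Two through holes (11 mm, chamfered) lie on its x axis at +36 and -36 mm; the frame turns with the ring (clockwise is negative about z). The face is 6 mm below the rim of the lens head.
- stand: Bench magnifier, bolted down: base plate 170 x 150 mm, with a round white lens head 124 mm in diameter, 48 mm deep (recess 108 mm inside) on it, leaning to the stand's front (-x of this frame), roughly towards the robot. Origin on the table under the head. The ring sits in the head, the lens glass behind it.
- wide_spanner_grip (a point): The spanner that fits, an inverted T: steel bar 92 x 28 x 12 mm along x, on it an upright grip plate 44 (x) x 16 (y) x 60 mm high. Two 8 mm pins with tapered tips stick 9 mm down from the bar, 72 mm apart along x. This point is the plate's middle, 42 mm above the bar's underside; z up, away from the pins. 0.22 to 0.37 kg. Starts upright in the rest, pins in the groove, bar along it.
- narrow_spanner_grip (a point): The other spanner, alike but with a bar only 60 mm long and pins 40 mm apart, which do not fit the ring. Same point: middle of the grip plate, 42 mm above the bar's underside. It stands in the same groove, centre 130 mm from that of the wide spanner; either may be nearer the robot. Leave alone.
- rest_top (a point): Wooden spanner rest, fixed: block 260 mm (x) by 64 mm (y) by 30 mm high, with a groove 16 mm wide and 18 mm deep along its whole x axis, open at the ends. This point is the centre of its top, over the groove. A spanner standing in it has its bar's underside on the top, so its grip middle is 42 mm above this point.
- bottle: Amber bottle, 60 mm diameter, 140 mm high, stands beyond the work; origin at the centre of its underside. Leave alone.
- jar: White jar with black cap, 72 mm diameter, 85 mm high, to the left; origin at the centre of its underside. Leave alone.
- funnel: Steel funnel standing mouth down, 90 mm diameter, 100 mm high, to the right; origin at the centre of its underside. Leave alone.
Things that resemble listed ones, but are neither listed nor needed, are in the scene too. What is shaped like the part that bears wide_spanner_grip but purple is not meant.

How it is judged:
By the outcome, as a careful person would: the job done as asked, in the order asked, and still so for the second after the job is handed in, with the robot touching nothing.
It also fails if it takes over 56 s, if anything falls off the work surface, if the arm or the gripper's body presses on something with over 40 N, if the wrist force passes 120 N, or if a joint passes its speed limit or range.

## Working session

There is one attempt and no reset: what is moved stays moved. The work goes in short steps, each a Python script; the robot and the scene stay as the last script left them, time stands still between calls to the robot, and variables do not carry over. Pictures are saved under pics/ and viewed, at most 10 in all, crops included, and the job is handed in when it is done.

```bash
mkdir -p pics; ls; python3 - <<'E'
from rig import robot
import cv2,numpy as np
for n in ["scene","top"]:
    im=robot.grab_frame(n); cv2.imwrite(f"pics/{n}0.png",im[:,:,::-1]); print(n,robot.camera_info(n))
print(robot.get_state()["time"])
E
```

```text
pics
scene {'fx': 568.1773596694266, 'fy': 568.1773596694266, 'cx': 316.5998157622716, 'cy': 232.37664950341846, 'rvec': array([ 2.35032606,  0.7110343 , -0.2714508 ]), 'tvec': array([-0.4795975 , -0.18248721,  1.69342929])}
top {'fx': 441.9494361949295, 'fy': 441.9494361949295, 'cx': 317.9459671553139, 'cy': 244.18160766238603, 'rvec': array([ 2.08912977, -2.12397851,  0.24289274]), 'tvec': array([0.00629339, 0.60952981, 1.15694701])}
0.1
```

View pics/scene0.png

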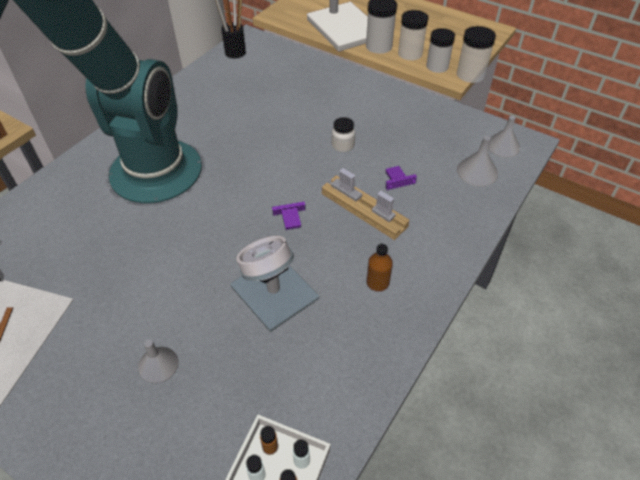

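View pics/top0.png

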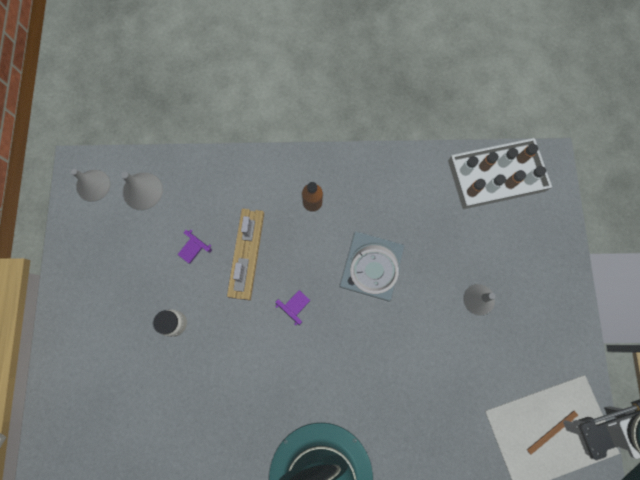

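The scene view shows the stand at (265,258). The rest holds two grey spanners, at (346,182) and (385,207). Two purple decoys lie on the table at (290,212) and (400,177). In the top view the rest runs from (252,210) to (240,298), with the spanners at (247,228) and (239,271). The ring is at about (375,268). The grey spanners in the groove are the candidates, and the one nearer the robot (239,271) looks longer. I'll get coarse positions and an enlarged crop to check that.

```bash
cat > h.py <<'E'
import numpy as np, cv2
from rig import robot
def ray(name,uv,info=None):
    c=info or robot.camera_info(name); R=cv2.Rodrigues(np.array(c["rvec"]))[0]; t=np.array(c["tvec"])
    x=(uv[0]-c["cx"])/c["fx"]; y=(uv[1]-c["cy"])/c["fy"]
    if name=="wrist":
        r=np.hypot(x,y); s=np.sin(r)/max(r,1e-9); d=np.array([x*s,y*s,np.cos(r)])
    else: d=np.array([x,y,1.])
    d=R.T@d; return -R.T@t, d/np.linalg.norm(d)
def onz(name,uv,z,info=None):
    o,d=ray(name,uv,info); return o+d*(z-o[2])/d[2]
def proj(name,P,info):
    R=cv2.Rodrigues(np.array(info["rvec"]))[0]; p=R@np.asarray(P)+info["tvec"]
    if name=="wrist":
        n=np.hypot(p[0],p[1]); k=np.arctan2(n,p[2])/max(n,1e-9); x,y=p[0]*k,p[1]*k
    else: x,y=p[0]/p[2],p[1]/p[2]
    return np.array([info["fx"]*x+info["cx"],info["fy"]*y+info["cy"]])
def Rdown(yaw): # tool y axis at yaw (world), z down
    y=np.array([np.cos(yaw),np.sin(yaw),0]); z=np.array([0,0,-1.]); return np.column_stack([np.cross(y,z),y,z])
def snap(n,f):
    c=robot.camera_info(n); im=robot.grab_frame(n)[:,:,::-1].copy(); cv2.imwrite(f,im); return im,c
E
python3 - <<'E'
from h import *
np.set_printoptions(precision=4,suppress=True)
for n,uv,z in [("rest_a",(252,210),.03),("rest_b",(240,298),.03),("far",(247,228),.09),("near",(239,271),.09),("head",(375,268),.13),("bottle",(312,203),.05),("jar",(166,323),.085),("funnel",(480,300),.05)]:
    print(n,onz("top",uv,z))
c=robot.camera_info("wrist"); s=robot.get_state(); o,d=ray("wrist",(c["cx"],c["cy"]))
print(c["fx"],c["cx"],c["cy"],"cam in tool",s["tool_rot"].T@(o-s["ee_pos"]),s["tool_rot"].T@d, s["tool_rot"])
t=cv2.imread("pics/top0.png")[200:310,215:275]; a=cv2.resize(t,None,fx=5,fy=5,interpolation=3)
t=cv2.imread("pics/scene0.png")[160:245,310:420]; b=cv2.resize(t,None,fx=4,fy=4,interpolation=3)
o=np.zeros((550,745,3),np.uint8); o[:a.shape[0],:300]=a; o[:b.shape[0],305:305+b.shape[1]]=b; cv2.imwrite("pics/crop1.png",o)
E
```

```text
rest_a [0.7232 0.186  0.03  ]
rest_b [0.4682 0.2153 0.03  ]
far [0.6532 0.1901 0.09  ]
near [0.5342 0.2094 0.09  ]
head [ 0.5297 -0.1504  0.13  ]
bottle [0.7353 0.0111 0.05  ]
jar [0.4002 0.3984 0.085 ]
funnel [ 0.4497 -0.4454  0.05  ]
371.64829954431775 325.19515626661826 237.33917371611358 cam in tool [ 0.0756 -0.0006 -0.1612] [-0.2578 -0.0017  0.9662] [[ 0.9635  0.2676 -0.0004]
 [ 0.2676 -0.9635  0.001 ]
 [-0.0001 -0.0011 -1.    ]]
```

View pics/crop1.png

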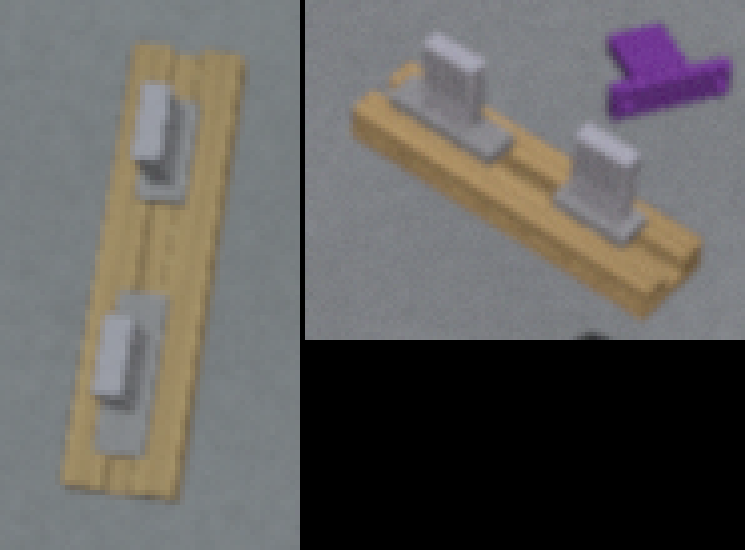

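The enlarged crop confirms it. The near grey spanner, at (239,271) in the top view, has the long bar and is the wide one. The far one, at (247,228), has a short bar that barely extends past its plate, so it is the narrow one. The purple ones are decoys. Next I'll move the wrist camera over the ring, then over the rest.

```bash
python3 - <<'E'
from h import *
np.set_printoptions(precision=4,suppress=True)
a=np.array([-np.sin(np.radians(31))*.987,np.sin(np.radians(31))*.16,np.cos(np.radians(31))])
z=-a; x=np.array([.96,-.27,0]); x-=z*(x@z); x/=np.linalg.norm(x); R=np.column_stack([x,np.cross(z,x),z])
p=np.array([.53,-.15,.131])+.12*a
robot.move_ptp(p,R)
im,c=snap("wrist","pics/w_ring.png"); np.savez("ring_cam.npz",**c)
print(robot.get_state()["time"],robot.get_state()["qpos"])
for yaw in (0,np.pi):
  for q in [robot.ik([.534,.209,.2],Rdown(yaw-.115))]: print(yaw,q)
E
```

```text
2.1417 [ 0.9442 -0.0853 -0.6421  2.2951 -0.3104  0.3929 -1.3188]
0 [ 0.3727  0.5844 -1.0938  1.745   0.5625  1.1657 -1.0018]
3.141592653589793 [ 0.3672  0.579  -1.0836  1.7452  0.5549  1.162   2.1457]
```

View pics/w_ring.png

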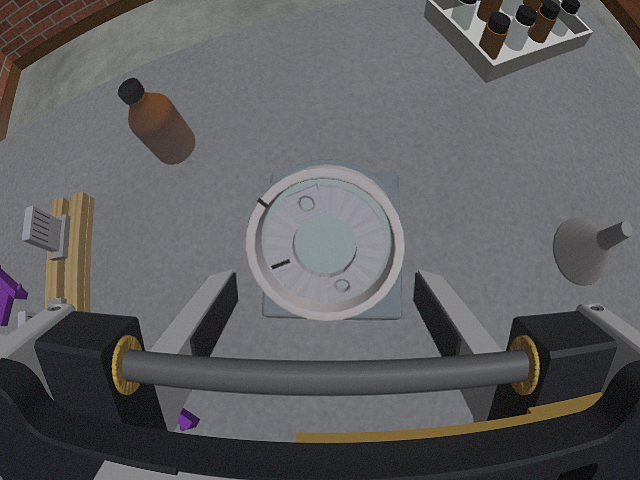

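The wrist view shows the ring holes at (307,203) and (343,285), the ring line at (280,265) and the rim line at (262,202). That leaves about 1 rad clockwise to turn. Next I'll refine the ring pose and look at the rest.

```bash
python3 - <<'E'
from h import *
np.set_printoptions(precision=4,suppress=True)
robot.move_ptp([.53,.20,.24],Rdown(-.115))
im,c=snap("wrist","pics/w_rest.png"); np.savez("rest_cam.npz",**c)
s=robot.get_state(); print(s["time"],s["qpos"],s["ee_pos"])
w=cv2.imread("pics/w_ring.png"); print("base col",w[310,275],w[180,280],"table",w[330,300],w[150,300])
t=cv2.imread("pics/top0.png"); print("top base",t[245,360],t[240,395],"table",t[225,370])
a=cv2.resize(w[155:330,240:410],None,fx=3.4,fy=3.4,interpolation=3); cv2.imwrite("pics/crop2.png",a)
E
```

```text
3.4917 [ 0.4047  0.5124 -1.0972  1.7207  0.4854  1.2124 -0.9356] [0.5301 0.1986 0.2398]
base col [125 118 107] [126 126 132] table [121 119 118] [123 118 116]
top base [128 122 107] [131 128 121] table [131 127 120]
```

View pics/crop2.png

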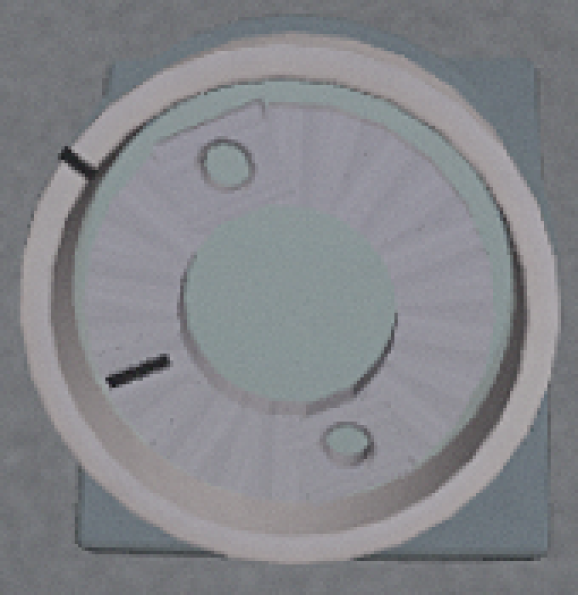

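View pics/w_rest.png

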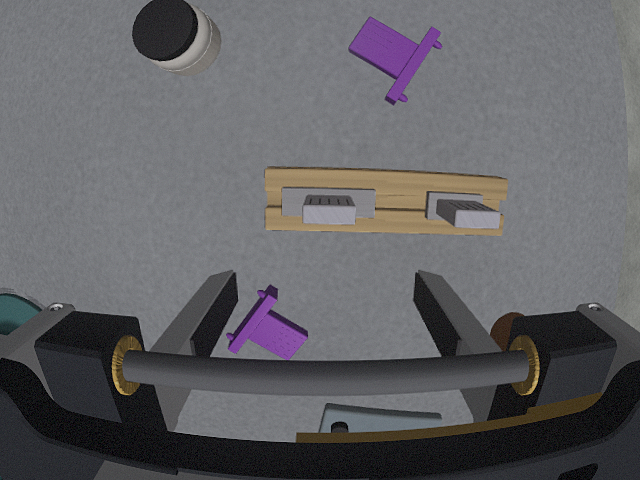

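The ring crop gives full-image hole centres of (306.7,202.9) and (341.7,284.6). In the rest view the wide spanner (bar 283–375) is on the left and the narrow one (427–500) on the right. Next I'll compute the poses.

```bash
cat > m.py <<'E'
from h import *
from scipy.optimize import least_squares
np.set_printoptions(precision=4,suppress=True)
ld=lambda f:{k:v if v.ndim else float(v) for k,v in np.load(f).items()}
rc=ld("ring_cam.npz"); sc=ld("rest_cam.npz")
def rect(f,cam,info,roi,z,name):
    w=cv2.GaussianBlur(cv2.imread(f),(3,3),0).astype(int); m=np.zeros(w.shape[:2],np.uint8); x0,y0,x1,y1=roi
    m[y0:y1,x0:x1]=((w[:,:,0]-w[:,:,2])>12)[y0:y1,x0:x1]; m=cv2.morphologyEx(m,cv2.MORPH_OPEN,np.ones((3,3)))
    k=max(cv2.findContours(m,0,1)[0],key=cv2.contourArea) if 0 else np.argwhere(m)[:,::-1].reshape(-1,1,2)
    h=cv2.convexHull(k.astype(np.int32)).reshape(-1,2)
    P=np.array([onz(cam,u,z,info)[:2] for u in h]).astype(np.float32); r=cv2.minAreaRect(P*1000); print(name,r,h.min(0),h.max(0)); return r
rect("pics/top0.png","top",robot.camera_info("top"),(330,225,415,310),.008,"top base")
rect("pics/w_ring.png","wrist",rc,(255,160,412,330),.008,"wrist base")
H=[(306.7,202.9),(341.7,284.6)]
def geom(p,psi):
    t=np.radians(31); n=np.array([np.sin(t)*np.cos(psi),np.sin(t)*np.sin(psi),np.cos(t)])
    e1=np.array([-np.sin(psi),np.cos(psi),0]); e2=np.cross(n,e1); return np.array([p[0],p[1],.131]),np.cos(p[2])*e1+np.sin(p[2])*e2,n
def solve(psi):
    def f(p):
        C,x,n=geom(p,psi); return np.r_[proj("wrist",C+.036*x,rc)-H[0],proj("wrist",C-.036*x,rc)-H[1]]
    return min((least_squares(f,[.53,-.15,a]) for a in (0,1.5,3,4.5)),key=lambda r:r.cost)
if __name__=="__main__":
    for d in (165,168,171,174,177):
        r=solve(np.radians(d)); C,x,n=geom(r.x,np.radians(d)); print(d,r.x,r.fun,"rim ctr px",proj("wrist",C+.006*n,rc))
    w=cv2.imread("pics/w_rest.png"); g=w.min(2); m=np.zeros_like(g); m[160:240,260:515]=(g[160:240,260:515]>155)
    for k in cv2.findContours(m,0,1)[0]:
        if cv2.contourArea(k)>150:
            P=np.array([onz("wrist",u,.102,sc)[:2] for u in k.reshape(-1,2)],np.float32); print("top",cv2.minAreaRect(k),cv2.minAreaRect(P*1000))
    cv2.imwrite("pics/crop3.png",cv2.resize(w[155:245,255:415],None,fx=5,fy=5,interpolation=3))
E
python3 m.py
```

```text
top base ((559.4185180664062, -159.708251953125), (152.84402465820312, 173.0334014892578), 72.99857330322266) [340 231] [404 300]
wrist base ((569.1900024414062, -160.3597869873047), (149.9302215576172, 185.70431518554688), 72.86572265625) [264 160] [400 316]
165 [ 0.5251 -0.1474  1.9159] [-0.0816 -0.2145  0.0825  0.2124] rim ctr px [324.2866 247.1967]
168 [ 0.5251 -0.1474  1.8698] [-0.0487 -0.1261  0.0494  0.1252] rim ctr px [324.5155 247.2266]
171 [ 0.5251 -0.1474  1.8241] [-0.0189 -0.0482  0.0192  0.048 ] rim ctr px [324.741  247.2395]
174 [ 0.5251 -0.1474  1.7786] [ 0.0073  0.0183 -0.0074 -0.0182] rim ctr px [324.9625 247.2356]
177 [ 0.525  -0.1474  1.7334] [ 0.0295  0.0725 -0.0301 -0.0723] rim ctr px [325.1797 247.2152]
```

```bash
sleep 1; ls pics
```

```text
crop1.png
crop2.png
crop3.png
scene0.png
top0.png
w_rest.png
w_ring.png
```

View pics/crop3.png

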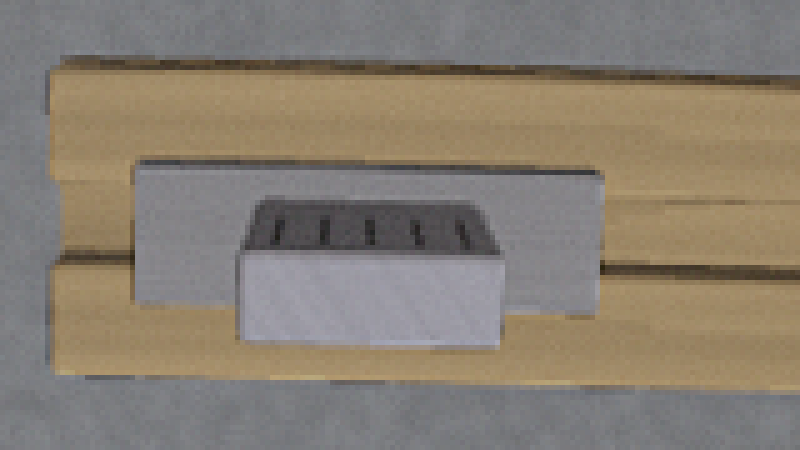

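The crop shows the wide spanner's bar corners at (135,163), (602,172), (598,315) and (135,303), and its plate-top corners at (243,253), (502,255), (500,348) and (241,340). It stands upright in the groove. Next I'll convert these to world positions and check the stand yaw from its plate edges.

```bash
python3 - <<'E'
from m import *
f=lambda p:((p[0]+.5)/5-.5+255,(p[1]+.5)/5-.5+155)
for nm,z,pts in [("bar",.042,[(135,163),(602,172),(598,315),(135,303)]),("plate",.102,[(243,253),(502,255),(500,348),(241,340)]),("resttop",.03,[(52,68),(52,375)])]:
    P=np.array([onz("wrist",f(p),z,sc)[:2] for p in pts]); e=np.roll(P,-1,0)-P
    print(nm,P.mean(0),np.linalg.norm(e,axis=1),np.degrees(np.arctan2(e[:,1],e[:,0])))
g=lambda p:((p[0]+.5)/3.4-.5+240,(p[1]+.5)/3.4-.5+155)
P=np.array([onz("wrist",g(p),.01,rc)[:2] for p in [(80,546),(548,551),(540,66),(108,62)]]); e=np.roll(P,-1,0)-P
print("wrist base",np.linalg.norm(e,axis=1),np.degrees(np.arctan2(e[:,1],e[:,0])))
P=np.array([onz("top",p,.01)[:2] for p in [(340,288),(391,300),(405,243),(355,234)]]); e=np.roll(P,-1,0)-P
print("top base",np.linalg.norm(e,axis=1),np.degrees(np.arctan2(e[:,1],e[:,0])))
for d in (160,163,166):
    r=solve(np.radians(d)); C,x,n=geom(r.x,np.radians(d)); z=-n
    for s in (1,-1):
        y=s*x; R=np.column_stack([np.cross(y,z),y,z]); print(d,s,C,robot.ik(C+.06*n,R))
E
```

```text
top base ((559.4185180664062, -159.708251953125), (152.84402465820312, 173.0334014892578), 72.99857330322266) [340 231] [404 300]
wrist base ((569.1900024414062, -160.3597869873047), (149.9302215576172, 185.70431518554688), 72.86572265625) [264 160] [400 316]
bar [0.535  0.2143] [0.0911 0.0286 0.0917 0.0279] [ -7.832  -96.8543 171.7458  81.9285]
plate [0.5352 0.2141] [0.0423 0.0156 0.0428 0.0146] [ -7.1704 -96.9843 171.4474  81.2009]
resttop [0.4713 0.2232] [0.0635 0.0635] [-98.5392  81.4608]
wrist base [0.1496 0.1668 0.1531 0.1702] [-106.7738  -17.8381   71.9321  163.3404]
top base [0.1479 0.172  0.1476 0.1648] [-104.2526  -16.7878   78.5481  162.9512]
160 1 [ 0.5252 -0.1474  0.131 ] [ 1.22    0.1504 -1.1194  2.296   0.8047  0.3378 -0.4931]
160 -1 [ 0.5252 -0.1474  0.131 ] [ 1.1685  0.1366 -1.0618  2.2969  0.7681  0.3263  2.6795]
163 1 [ 0.5252 -0.1474  0.131 ] [ 1.2604  0.1508 -1.1316  2.2975  0.72    0.3075 -0.3899]
163 -1 [ 0.5252 -0.1474  0.131 ] [-0.9697  0.0775  1.2042  2.3499 -0.1322  0.2257 -2.7281]
166 1 [ 0.5251 -0.1474  0.131 ] [ 1.2721  0.1458 -1.1124  2.2977  0.5901  0.278  -0.2437]
166 -1 [ 0.5251 -0.1474  0.131 ] [-0.5142  0.0452  0.7421  2.3432 -0.0783  0.2247 -2.7659]
```

```bash
sed -i 's/^rect(/#rect(/' m.py; cat >> m.py <<'E'
PSI=np.radians(163); _r=solve(PSI); C,X,N=geom(_r.x,PSI)
def ringR(): return np.column_stack([np.cross(X,-N),X,-N])
G=np.array([.535,.2142,.072]); GR=Rdown(np.radians(-8.))
def st(m=""):
    s=robot.get_state(); print(m,round(s["time"],2),s["ee_pos"],"F",s["force"],"M",s["moment"],"op",s["opening"],s["grasp_force"]); return s
E
python3 - <<'E'
from m import *
robot.move_ptp(G+[0,0,.09],GR)
print(robot.move_linear(G,.12,threshold=8)); st("down")
robot.gripper_to(0.0); st("grip")
robot.move_linear(G+[0,0,.09],.12); st("lift")
robot.move_ptp(C+.10*N,ringR()); s=st("ring"); print(s["qpos"],C,s["tool_rot"]-ringR())
print(robot.ik(C+.042*N,ringR()))
snap("wrist","pics/w_app.png")
w=cv2.imread("pics/w_app.png"); cv2.imwrite("pics/crop4.png",cv2.resize(w[130:380,190:460],None,fx=2.3,fy=2.3,interpolation=3))
E
```

```text
False
down 4.81 [0.5354 0.2145 0.0727] F [-0.3485 -0.1914  0.5212] M [-0.0498 -0.0696  0.0056] op 0.0940823584343307 0.0
grip 5.63 [0.535  0.2142 0.072 ] F [-0.0923 -0.7393  0.4685] M [-0.1026 -0.062   0.0238] op 0.04424747070589214 29.999777376651764
lift 6.53 [0.5347 0.2139 0.1613] F [-0.4247 -0.3588 -2.9093] M [-0.0434 -0.0715 -0.0211] op 0.04371220043910024 29.999300837516785
ring 7.87 [ 0.4764 -0.1315  0.2166] F [ 0.2127  0.382  -1.9474] M [ 0.2227  0.6857 -0.0187] op 0.04368790330704347 29.999537765979767
[ 0.9377 -0.0437 -0.7445  2.3084  0.0811  0.3289  0.1963] [ 0.5252 -0.1474  0.131 ] [[-0.0012  0.0001 -0.0002]
 [ 0.0002  0.0005  0.0015]
 [ 0.0011 -0.0003 -0.0004]]
[ 0.8576  0.1436 -0.7148  2.3     0.6951  0.2467 -0.3832]
```

View pics/crop4.png

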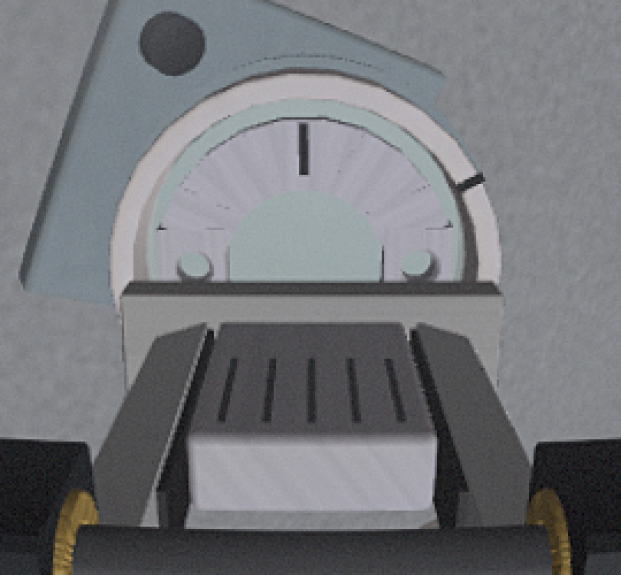

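The holes show in the crop at (194,266) and (419,264), symmetric about the bar, and the ring line is at the top. I'll compare these with the prediction as a second measurement, then insert with a force guard.

```bash
python3 - <<'E'
from m import *
c=robot.camera_info("wrist"); h=lambda p:np.array([(p[0]+.5)/2.3-.5+190,(p[1]+.5)/2.3-.5+130])
H2=[h((194,266)),h((419,264))]
best=None
for s in (1,-1):
    print(s,proj("wrist",C+s*.036*X,c),H2)
def hit(uv):
    o,d=ray("wrist",uv,c); return o+d*((C-o)@N)/(d@N)
P=[hit(u) for u in H2]; Y=np.cross(N,X); m=(P[0]+P[1])/2-C; e=P[1]-P[0]
print("offset X,Y,N mm",1e3*np.array([m@X,m@Y,m@N]),"len",np.linalg.norm(e),"angle deg",np.degrees(np.arctan2(e@Y,e@X)))
E
```

```text
1 [372.2878 247.1104] [array([274.0652, 245.3696]), array([371.8913, 244.5   ])]
-1 [274.3049 247.0938] [array([274.0652, 245.3696]), array([371.8913, 244.5   ])]
offset X,Y,N mm [-0.2453  1.656   0.    ] len 0.07177043974091109 angle deg 0.5389289796476484
```

```bash
python3 - <<'E'
from m import *
c=robot.camera_info("wrist"); s=st(); p=s["ee_pos"]; R=s["tool_rot"]
f=lambda q:(np.array(proj("wrist",p+R@np.array(q),c))-[190,130]+.5)*2.3-.5
for n,a in [("bar top edge far",(.014,0.046,.030)),("",(.014,-.046,.030)),("bar under",(.014,.046,.042)),("",(.014,-.046,.042)),("plate top",(.008,.022,-.030+.0)),("",(.008,-.022,-.03)),("",(-.008,.022,-.03)),("",(-.008,-.022,-.03))]: print(n,f(a))
d=p-C; Y=np.cross(N,X); print(1e3*np.array([d@X,d@Y,d@N]))
print(R[:,2]@-N, R[:,1]@X)
E
```

```text
7.92 [ 0.4765 -0.1314  0.2166] F [-0.4098  0.0909 -2.028 ] M [0.2125 0.6854 0.0183] op 0.04376616386420823 29.99949038028717
bar top edge far [500.7058 291.0091]
 [114.8772 291.1905]
bar under [490.7752 276.4866]
 [125.2485 276.6859]
plate top [433.8005 431.0532]
 [178.0986 430.9261]
 [428.6073 509.2046]
 [183.9211 508.9807]
[ 0.5466  0.9768 99.7167]
0.9999982872465315 0.9999997314683152
```

Relative to the held spanner, the holes look about 1.8 mm towards −X and 1.5 mm towards +Y. I'll apply that relative correction, correct the pose closed-loop and press in gently. The depth reached will show whether the pins are in.

```bash
cat >> m.py <<'E'
Y=np.cross(N,X)
def loc(p): d=np.asarray(p)-C; return 1e3*np.array([d@X,d@Y,d@N])
def pt(x,y,n): return C+1e-3*(x*X+y*Y+n*N)
E
python3 - <<'E'
from m import *
tx,ty=-1.25,2.4; cx,cy,cn=tx,ty,62.
robot.move_linear(pt(cx,cy,cn),.08,frame=ringR()); 
for i in range(2):
    robot.pause(.15); l=loc(robot.get_state()["ee_pos"]); print(l); cx+=tx-l[0]; cy+=ty-l[1]
    robot.move_linear(pt(cx,cy,cn),.02)
st(); print(loc(robot.get_state()["ee_pos"]),cx,cy)
r=robot.move_linear(pt(cx,cy,41),.02,threshold=8); robot.pause(.1)
s=st(r); print(loc(s["ee_pos"]),s["qpos"]); np.save("cxy.npy",[cx,cy])
E
```

```text
[-0.9087  2.3966 62.3178]
[-1.553   2.3237 62.0697]
 9.34 [ 0.4935 -0.1358  0.1831] F [-0.3629  0.5584 -2.9467] M [0.2001 0.7346 0.012 ] op 0.044214446187407115 29.99928653240204
[-1.2794  2.504  61.9947] -1.2883092349653575 2.4796608170577334
True 10.34 [ 0.5029 -0.1387  0.1665] F [-8.2358  3.2308 12.4936] M [ 0.0477  0.5569 -0.0169] op 0.04358872174156339 30.00245064496994
[-1.3358  2.4763 42.7273] [ 0.8148  0.1352 -0.6744  2.3058  0.6793  0.2412 -0.3756]
```

The depth is 42.7 mm, against 51 mm if the pins were standing on the face, so both pins are in and the bar is seated. Next I'll turn the ring with joint 7 while watching the moment about the lens axis.

```bash
python3 - <<'E'
from m import *
s=robot.get_state(); q0=np.array(s["qpos"]); y0=s["tool_rot"][:,1]; 
def ang():
    s=robot.get_state(); y=s["tool_rot"][:,1]; return s,-np.arctan2(np.cross(y0,y)@N,y0@y),np.array(s["moment"])@N
m0=ang()[2]; print("m0",m0)
for d in [.15,.4,.65,.8,.88,.94,.98,1.02,1.06,1.1,1.14,1.18]:
    q=q0.copy(); q[6]+=d; robot.goto_joints(q); robot.pause(.1)
    s,a,m=ang(); print(d,round(s["time"],2),"turn",round(a,4),"M",round(m,3),loc(s["ee_pos"]),"|F|",round(np.linalg.norm(s["force"]),1),round(s["opening"],4))
    if abs(m-m0)>1.0: print("stop felt"); break
E
```

```text
m0 0.045837243442885554
0.15 10.72 turn -0.147 M 0.243 [-1.3343  2.1939 42.7592] |F| 8.2 0.0439
0.4 11.18 turn -0.3963 M -0.363 [-1.897   2.5631 42.6357] |F| 8.4 0.0449
0.65 11.63 turn -0.6469 M -0.195 [-3.5038  3.1624 42.4004] |F| 15.8 0.0456
0.8 12.01 turn -0.797 M 0.088 [-3.0449  2.7427 42.4535] |F| 10.1 0.0429
0.88 12.36 turn -0.8756 M 0.133 [-6.3469  1.9343 42.1944] |F| 28.9 0.0358
0.94 12.71 turn -0.9348 M 0.111 [-7.9997  1.3935 42.095 ] |F| 39.0 0.0322
0.98 13.06 turn -0.9745 M 0.088 [-8.292   1.1157 42.0905] |F| 40.8 0.0311
1.02 13.41 turn -1.0142 M 0.031 [-8.384   0.9455 42.0797] |F| 41.4 0.0301
1.06 13.76 turn -1.0541 M 0.097 [-8.1183  0.8064 42.0937] |F| 37.9 0.0292
1.1 14.11 turn -1.094 M 0.132 [-7.9993  0.7169 42.0891] |F| 37.1 0.0287
1.14 14.46 turn -1.1339 M 0.125 [-7.6676  0.618  42.1046] |F| 34.2 0.0272
1.18 14.81 turn -1.174 M 0.118 [-7.3708  0.5827 42.1071] |F| 31.9 0.0264
```

That was the wrong sense: positive joint 7 turned the ring counter-clockwise, to its lower end, and the plate then slipped in the fingers. I'll open, turn the gripper back to the expected ring angle and look.

```bash
python3 - <<'E'
from m import *
robot.gripper_to(.094); s=st("open"); print(loc(s["ee_pos"]))
q=np.array(s["qpos"]); q[6]-=.90; robot.goto_joints(q); robot.pause(.1); s=st("back"); print(loc(s["ee_pos"]),s["qpos"])
w,c=snap("wrist","pics/w_slip.png"); np.savez("slip_cam.npz",**c)
cv2.imwrite("pics/crop5.png",cv2.resize(w[130:380,190:460],None,fx=2.3,fy=2.3,interpolation=3))
E
```

```text
open 15.93 [ 0.5029 -0.1387  0.1665] F [ 0.1889 -0.3319 -0.0872] M [ 0.1862  0.2774 -0.0008] op 0.09390208766952768 0.0
[-1.3003  2.4804 42.7266]
back 16.93 [ 0.5029 -0.1387  0.1665] F [-0.3596 -0.0525  0.3376] M [ 0.0717  0.3975 -0.0553] op 0.09396562364623288 0.0
[-1.2819  2.4811 42.7279] [ 0.8148  0.1352 -0.6745  2.3057  0.6793  0.2412 -0.0941]
```

View pics/crop5.png

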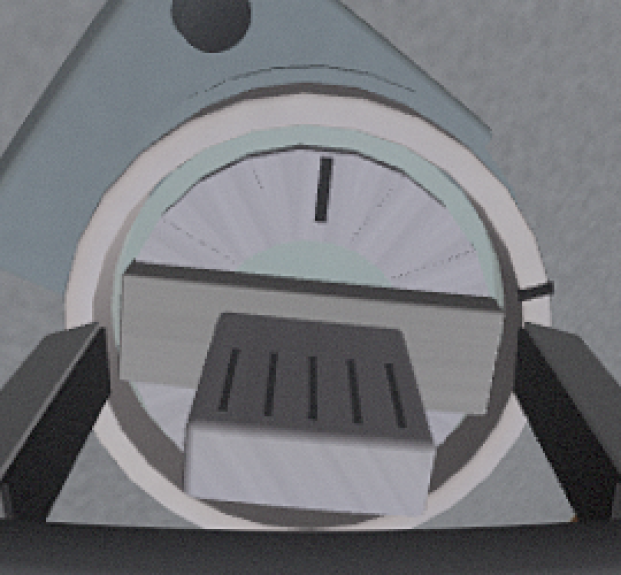

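The spanner is still engaged, with its bar flush. It is turned about 5.8° clockwise relative to the gripper: the bar edge runs from (133,263) to (498,300). Its angle puts the ring at about 0.1, so about 1.2 rad remain. I'll realign, grip and turn with negative joint 7.

```bash
python3 - <<'E'
from m import *
s=robot.get_state(); q=np.array(s["qpos"]); q[6]-=.10; robot.goto_joints(q)
robot.gripper_to(0.0); robot.pause(.1); s=st("grip"); q0=np.array(s["qpos"]); np.save("qgrip.npy",q0); y0=s["tool_rot"][:,1]; F0=np.array(s["force"]); op0=s["opening"]
for d in [.3,.6,.9,1.02,1.08,1.12,1.15,1.18,1.21,1.24,1.27,1.30]:
    q=q0.copy(); q[6]-=d; robot.goto_joints(q); robot.pause(.1)
    s=robot.get_state(); y=s["tool_rot"][:,1]; a=-np.arctan2(np.cross(y0,y)@N,y0@y)
    print(d,round(s["time"],2),"turn",round(a,4),"M",round(np.array(s["moment"])@N,3),loc(s["ee_pos"]),"F",np.array(s["force"])-F0,round(s["opening"],4))
    if d>.9 and (abs(np.array(s["moment"])@N)>.8 or s["opening"]>op0+.0015 or s["opening"]<op0-.002): print("stop?"); break
E
```

```text
grip 18.16 [ 0.5028 -0.1388  0.1664] F [-3.3768 -1.4103  1.1369] M [ 0.0317  0.7502 -0.1827] op 0.04367592607870388 29.994482696056366
0.3 18.66 turn 0.2989 M 0.138 [-1.3041  2.1836 42.7367] F [ 4.4455 -1.4027 -0.3075] 0.0435
0.6 19.16 turn 0.5993 M 0.072 [-1.1289  2.0618 42.7636] F [ 6.0997 -3.8174 -0.8342] 0.0439
0.9 19.66 turn 0.8997 M 0.14 [-1.1795  1.7972 42.7688] F [ 5.7187 -4.8074 -0.0816] 0.0435
1.02 20.01 turn 1.0197 M 0.132 [-1.0878  1.7808 42.7696] F [ 6.084  -5.6838 -1.274 ] 0.0439
1.08 20.36 turn 1.0799 M 0.11 [-1.1856  1.6327 42.772 ] F [ 5.539  -6.7961 -0.5749] 0.0437
1.12 20.71 turn 1.1199 M 0.113 [-1.197   1.5791 42.781 ] F [ 6.5574 -6.9494 -0.4927] 0.0442
1.15 21.06 turn 1.1499 M 0.088 [-1.2399  1.5799 42.7746] F [ 5.3576 -7.0495 -0.4902] 0.0441
1.18 21.41 turn 1.1799 M 0.043 [-1.215   1.5369 42.7804] F [ 6.0809 -7.1816 -0.7244] 0.0436
1.21 21.76 turn 1.21 M 0.115 [-1.2222  1.5245 42.7788] F [ 6.4903 -7.4532 -0.7189] 0.0438
1.24 22.11 turn 1.24 M 0.069 [-1.1923  1.5428 42.7802] F [ 5.4185 -6.3437  0.3756] 0.0437
1.27 22.46 turn 1.2697 M 0.299 [-1.2415  1.5081 42.7766] F [ 6.4408 -7.6284 -0.9662] 0.0441
1.3 22.81 turn 1.2986 M 0.843 [-0.9567  1.6788 42.8388] F [ 5.2628 -6.7779  1.2175] 0.0438
stop?
```

```bash
python3 - <<'E'
from m import *
q0=np.load("qgrip.npy")
for d in [1.33,1.35]:
    q=q0.copy(); q[6]-=d; robot.goto_joints(q); robot.pause(.15); s=st(d); print("M",np.array(s["moment"])@N,s["qpos"][6]-q0[6])
    if abs(np.array(s["moment"])@N)>1.4: break
last=d
q=q0.copy(); q[6]-=last-.07; robot.goto_joints(q); robot.pause(.15); s=st("relax"); print("M",np.array(s["moment"])@N)
p=np.array(s["ee_pos"]); robot.move_linear(p+.03*N,.04); st("out"); robot.move_linear(p+.09*N,.12); 
s=st("off"); print(s["qpos"],loc(s["ee_pos"]))
w,c=snap("wrist","pics/w_home.png")
cv2.imwrite("pics/crop6.png",cv2.resize(w[130:380,190:460],None,fx=2.3,fy=2.3,interpolation=3))
E
```

```text
1.33 23.21 [ 0.5036 -0.1391  0.1672] F [ 4.0547 -6.9054  2.3538] M [-1.8761 -0.5456  0.1475] op 0.044088854731454886 30.32619059085846
M 0.9683414631422251 -1.3285605015405977
1.35 23.61 [ 0.5038 -0.139   0.1673] F [ 4.4495 -6.8899  3.2713] M [-1.8661 -0.7338  0.4057] op 0.04417618280515294 30.587334758020006
M 1.1563513196972213 -1.3484503069352753
relax 24.01 [ 0.5033 -0.1387  0.1668] F [ 1.1253 -3.2253  4.6107] M [-0.5785 -0.5214 -0.0486] op 0.04422449272614902 29.92035984992981
M 0.16476288694735164
out 24.91 [ 0.4882 -0.1341  0.1921] F [ 0.3645  0.2585 -2.9443] M [0.2497 0.8206 0.0379] op 0.04416648305941846 29.794835150241852
off 25.63 [ 0.459  -0.125   0.2435] F [-0.6171  0.2709 -3.2298] M [ 0.2321  0.7957 -0.0136] op 0.044149971454793456 29.79463219642639
[ 0.9713 -0.1548 -0.7393  2.31   -0.1478  0.4101 -0.6905] [ -1.049    2.6171 132.4231]
```

View pics/crop6.png

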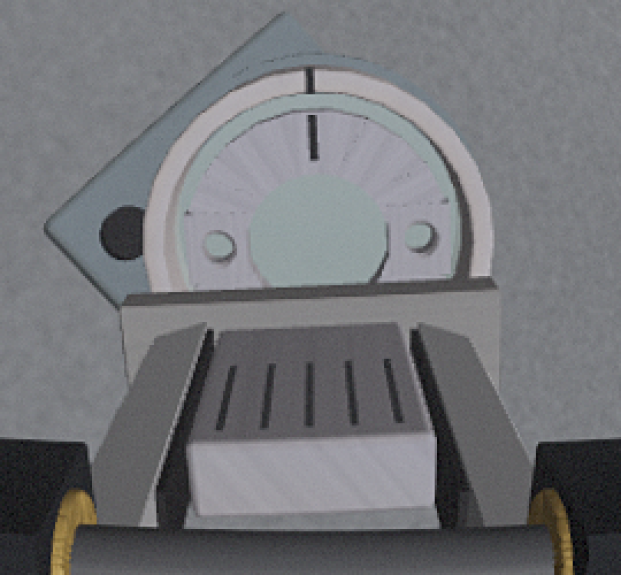

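The rim line (310,80) and the ring line (313,138) meet to within about 0.01 rad, so the ring is home, and the stop torque of 1.16 N m was also felt. The spanner sits about 2.5° counter-clockwise in the fingers, so I'll compensate for that when setting it back in the groove.

```bash
python3 - <<'E'
from m import *
PR=Rdown(np.radians(-10.5))
robot.move_ptp(G+[0,0,.12],PR); robot.pause(.1); s=st("above"); print(1e3*(s["ee_pos"]-G),s["qpos"])
robot.move_linear(G+[0,0,.025],.12); robot.pause(.1); s=st(); e=s["ee_pos"]-(G+[0,0,.025]); print(1e3*e)
r=robot.move_linear(G+[-e[0],-e[1],-.002],.03,threshold=6); robot.pause(.1); s=st(r); print(1e3*(s["ee_pos"]-G))
E
```

```text
above 27.11 [0.5352 0.213  0.1922] F [ 1.3191  0.0247 -2.441 ] M [-0.0311 -0.0908 -0.0062] op 0.044194251366036115 29.805860817432404
[  0.1942  -1.1956 120.1942] [ 0.4362  0.6997 -1.249   1.7446  0.7061  1.2318 -1.1849]
 28.15 [0.5354 0.2144 0.0977] F [-0.1086  0.0639 -2.63  ] M [-0.0851 -0.0753  0.0478] op 0.044242495732630366 29.805969893932343
[0.3684 0.1903 0.7326]
True 29.03 [0.5345 0.2139 0.0719] F [-0.7322 -3.4659  9.6414] M [-0.4079  0.1843  0.1314] op 0.044308246951821555 29.84853208065033
[-0.4589 -0.3155 -0.0763]
```

Seated at the original height. I'll release, retreat to the earlier viewing pose and compare numerically with the first picture of the rest.

```bash
python3 - <<'E'
from m import *
robot.gripper_to(.094); s=st("open"); p=np.array(s["ee_pos"])
robot.move_linear(p+[0,0,.11],.12); robot.move_ptp([.53,.20,.24],Rdown(-.115)); robot.pause(.3)
w,c=snap("wrist","pics/w_end.png"); st("view")
def rects(f,info):
    g=cv2.imread(f).min(2); 
    for lo in (140,):
        m=np.zeros_like(g); m[160:245,260:515]=g[160:245,260:515]>lo
        for k in cv2.findContours(m,0,1)[0]:
            if cv2.contourArea(k)>150:
                P=np.array([onz("wrist",u,.102,info)[:2] for u in k.reshape(-1,2)],np.float32); print(f,cv2.minAreaRect(P*1000))
rects("pics/w_rest.png",sc); rects("pics/w_end.png",c)
a=cv2.imread("pics/w_rest.png")[160:245,260:515].astype(int); b=w[160:245,260:515].astype(int); d=np.abs(a-b).max(2)
print("diff wide",(d[:,:130]>40).sum(),"narrow",(d[:,150:]>40).sum())
E
```

```text
open 29.93 [0.5342 0.2136 0.0714] F [-0.0481 -0.4815  0.4134] M [-0.042  -0.1073 -0.0086] op 0.09421443801894813 0.0
view 31.7 [0.5298 0.2001 0.2393] F [ 0.9589 -0.5585  0.0863] M [-0.0716 -0.0844 -0.0515] op 0.09390934684413929 0.0
pics/w_rest.png ((663.8646850585938, 195.4439239501953), (14.472723007202148, 42.681373596191406), 82.61483001708984)
pics/w_rest.png ((535.6591796875, 213.8484649658203), (14.242733001708984, 41.82820510864258), 82.52423858642578)
pics/w_end.png ((663.8995971679688, 195.28558349609375), (14.761093139648438, 42.71559143066406), 82.66222381591797)
pics/w_end.png ((534.8699951171875, 212.29241943359375), (14.745555877685547, 42.1769905090332), 82.14112854003906)
diff wide 1306 narrow 930
```

```bash
python3 -c "
from rig import robot
print(robot.sign_off(), robot.get_state()['time'])"
```

```text
the job is handed in; nothing more can be done
the job is handed in; nothing more can be done
```

Handed in: the ring is home against its stop (lines meet within about 0.01 rad, stop torque felt) after I first turned it the wrong way to its lower end and had to re-grip; the wide spanner is upright back in the groove within 2 mm of where it began, and the narrow one has not moved.

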